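# Mount the lantern arm in the display clamp

## Task

Mount the bamboo lantern arm with the brass hook in the display clamp: lay it level on the clamp's bed with its plain end fully home against the post, square and centred under the screw, and let go of it. Then turn the wooden handle clockwise until the rubber pad meets the arm, and snug it up by feel so that the arm is held firmly but not crushed; let go of the handle and leave the other things on the table where they are.

Things in the scene. Friction and masses are not known exactly. Their poses are not given: they have to be found in the camera images.
- lantern_arm: The arm to mount: pale bamboo bar 220 mm long (x), 36 wide (y), 14 thick (z), 0.11 to 0.22 kg, lying flat on the table. A thin upturned brass hook reaches 37 mm beyond its -x end (tip 28 mm high), with a brass band near it. Origin: centre of the bar's underside; +x points to the plain end; balance point about 10 mm from the origin towards the hook.
- plain_end (a point): Middle of the lower edge of the arm's plain end, 110 mm from the arm's origin along its +x.
- clamp: Fixed grey screw clamp on a dark wooden base plate (x=-195 to +65 mm, 90 wide, 18 high). Origin on the table below the screw axis, z up; the throat opens to its -x. Upper arm 32 mm wide, z=131 to 155, from the post to x=-29, with a round boss (38 mm across, z=125 to 159) around the screw. The rubber pad starts 79 to 86 mm above the table: the throat starts 19 to 26 mm high.
- seat (a point): Middle of the clamp's bed top, on the screw axis, 60 mm above the table; axes as the clamp's. The bed is 70 mm wide, from x=-50 to the post's face at x=+30. With the arm home, plain_end reads x=+30 mm, y=0, z=0 here and the arm's x runs along this x.
- front_rest (a point): Middle of the top of the clamp's front rest, level with the bed, 155 mm before the screw axis; 18 mm long (x), 36 wide. Between it and the bed lie 96 mm of free space down to the base plate, where a gripper can hold the arm.
- screw: The clamp's steel screw with all it carries (handle, shoe, round rubber pad of 26 mm at its lower end; the pad does not turn). Moves straight down with the handle, 24 mm a turn (3.82 mm per rad). Origin on the axis, 19 mm under the handle bar. The pad's face hangs 104 to 109 mm below it: the shoe is set differently each time, so the touch must be felt or seen.
- handle_grip (a point): Centre of the wooden handle bar on top of the screw: 68 mm long (x), 13 thick (y), 30 high (z); 224 mm above the table at handle angle 0, sinking 3.82 mm per rad. Under the bar a black bush (11 mm across, 13 mm high) stands on a brass collar (24 mm across, 10 high): do not squeeze the collar. 50 mm of height from bar to boss at angle 0.
- thread (a joint): Turn of the screw in rad, growing clockwise seen from above (tightening, pad down); the released handle bar lies along the clamp's x at 0. Starts at 0 to 0.4; the pad meets the arm somewhere from 1.8 to 3.0. The bar sits on the screw by a rubber bush that yields 1 rad per 2 N m, so it leads the screw by about 0.08 to 0.1 rad while turned freely, and springs back when let go.
- collar (a point): Brass collar under the handle bar, on the axis; turns with the screw. How it feels: free turning takes 0.22 N m, of which about 0.16 stays in the bush and is felt when the turning stops. Past the touch the torque climbs by about 0.3 N m per rad of screw turn. Snug is 0.05 to 0.18 N m above free turning (aim at 0.1), about 13 to 47 N on the pad. The thread holds itself when let go.
- black_arm: Bystander: look-alike arm of the same shape and size in black plastic with a steel hook: not the one to mount; origin at the centre of its underside.
- mug: Bystander: white enamel mug, 76 mm across, 75 mm high; origin at the centre of its underside.
- canister: Bystander: squat yellow gas canister, 108 mm across, 90 mm high; origin at the centre of its underside.
- lantern: Bystander: green camp lantern with a glass chimney and a wire bail, 84 mm across, 168 mm high; origin at the centre of its underside.
- bottle: Bystander: blue drinking bottle with a black cap, 70 mm across, 190 mm high; origin at the centre of its underside.
- mallet: Bystander: rubber mallet lying flat, 260 mm long, wooden handle; origin at the middle of its length, at the table.
- tin: Bystander: flat aluminium tin, 70 x 110 x 35 mm; origin at the centre of its underside.

How it is judged:
By the outcome, as a careful person would: the job done as asked, in the order asked, and still so for the second after the job is handed in, with the robot touching nothing.
It also fails if it takes over 72 s, if anything falls off the work surface, if the arm or the gripper's body presses on something with over 40 N, if the wrist force passes 120 N, or if a joint passes its speed limit or range.

## Robot

A 6-joint arm with a two-finger parallel gripper is mounted at the origin on the work surface. World frame = base frame: x ahead of the robot, y to its left, z up, the work surface at z = 0. Lengths are in m, angles in rad, forces in N, time in s.
With the tool pointing down it reaches from about 0.35 to 0.775 m from the base axis. Payload 5.5 kg.
Tool frame: the origin (TCP) lies at the very end of the fingers, on their centre line; the grasp point (between the pads) lies 19 mm behind it; z points along the fingers, y is the direction in which the jaws open and shut (so a half turn about z gives the same grasp; the last joint's range is limited). The gripper opens to 85 mm and grips with 20 to 120 N. Pads are 22 mm wide; open, the fingers measure 114 mm over their backs; the gripper's body (76 mm by 85 mm) begins 54 mm behind the grasp point. The pads swing forward as they close: fully open they stand 13 mm farther back than shut.
Start: joints at [-0.14, 0.313, 0.046, 1.304, 0, 1.431], TCP at [0.575, -0, 0.231] pointing down, gripper open.
Joint ranges: [-2.76, 2.76], [-0.86, 1.69], [-1.03, 1.26], [-2.2, 2.34], [-1.47, 1.5], [-3.14, 3.14]. Speed limits (rad/s): [2.57, 2.57, 3.14, 3.14, 3.14, 3.14].

## Interface

Orientations are given as a unit quaternion [w, x, y, z].
In Python, from workcell import get_state, vision, workorder, silhouettes, tip_of gives the robot as it stands.
- The arm moves only by the shell command python3 -m inch 'ROWS' [FORCE]. ROWS is JSON, a list of rows, each a list of 7 numbers: the shift along the tool's x, y, z in cm, then the turn, a rotation vector about the tool's x, y, z in degrees, then the finger opening in cm, from 0 to 8.54. In form: [[dx, dy, dz, rx, ry, rz, hand], ...]. A call has 1 to 5 rows; each row shifts and turns the commanded pose from where the row before left it, along the tool's axes as they then stand; what a row does not reach is not made up. A row lasts 1/10 s, in which the tool goes at most 50 mm and 8.59 degrees, less where a joint would pass 70% of its speed; a pose out of reach is approached as far as the arm can. A call with a gripper value outside its range is refused whole. The fingers move at their own pace and stop on an object; FORCE is the grip in N (left out, the last holds). Time passes only in rows, so rows that do not move let the fingers close. It gives the time, the measured TCP pose, the force and the opening at its end, in the units of the state.
- get_state(): the state, without advancing time (a new reading comes with each control period).
- vision.read_camera(name): name is "scene" or "side" or "wrist"; returns a dict with "pixels" (480x640x3 uint8, red, green, blue), "depth" (480x640 float32, m along the optical axis (not along the pixel's ray), 0 where there is no reading), "mtx" (3x3 intrinsics, pixels), "T" (4x4, takes a point from camera to world coordinates); the wrist camera has in their place "tool_from_camera" (4x4, takes a point from camera to tool coordinates, whose origin is the TCP and whose axes are the flange's). Camera axes: x right, y up, looking along -z (the intrinsics and any distortion apply to the point x, -y, -z); pixel columns grow to the right and rows downward; lengths in m; the calibration is good to about 2 mm. A picture is of the moment at which its call begins: read the wrist's pose just before it.
- workorder.hand_in(): hands the job in, once; it reports no verdict.
Trained networks look in a picture, given as the dict that the camera call returned (one of the last four; its "shot" number tells which), for a name from the list of things; names that differ only in an ending like _2 or _b are one class to them, and where a whole thing is asked for, a point or a joint stands for the part that bears it (a point fixed in the world has none). Each returns a list of dicts, best first, with "confidence" (0 to 1); they miss things now and then, are a little off and sometimes report something else, mostly with a low value. They report only what shows in the picture. A call takes as long as a camera call.
- silhouettes(picture, label): "mask" (480x640 bool, what is visible of it) and "location" ([column, row] in pixels, amid what is visible of it).
- tip_of(picture, label): "location" ([column, row] in pixels: a listed point, or the origin of a listed thing).
The state is a dict: "clock": time; "joint_pos": joint angles; "qvel": joint speeds; "tau": joint torques, N m; "tcp_pos": TCP position; "orientation": TCP orientation; "wrist_force": force on the tool from outside, world axes, zero at the start; "ft_torque": the same for the moment, N m; "finger_gap": finger opening in m.
Only numpy, scipy, OpenCV 4.12 (cv2) and the standard library are available. Lean on these libraries where they do the work, as an engineer would, in place of code of your own. Each camera call takes 0.05 s, during which the arm holds its last target.

## Working session

There is one attempt and no reset: what is moved stays moved. The work goes in short steps, Python scripts to look and compute and a shell command to move; the robot and the scene stay as the last step left them, time stands still between calls to the robot, and variables do not carry over. Pictures are saved under pics/ and viewed, and the job is handed in when it is done.

```bash
ls; mkdir -p pics
cat > h.py <<'E'
import numpy as np, cv2
from workcell import get_state, vision, workorder, silhouettes, tip_of
from scipy.spatial.transform import Rotation as R
def cam(name, fn=None):
    s=get_state(); p=vision.read_camera(name)
    if name=='wrist':
        T=np.eye(4);q=s['orientation'];T[:3,:3]=R.from_quat([q[1],q[2],q[3],q[0]]).as_matrix();T[:3,3]=s['tcp_pos']
        p['T']=T@np.array(p['tool_from_camera'])
    if fn: cv2.imwrite('pics/'+fn,p['pixels'][:,:,::-1])
    return p
def ray(p,u,v):
    K=p['mtx'];d=np.array([(u-K[0,2])/K[0,0],-(v-K[1,2])/K[1,1],-1.]);T=np.array(p['T'])
    return T[:3,3],T[:3,:3]@d
def atz(p,u,v,z):
    o,d=ray(p,u,v);return o+d*(z-o[2])/d[2]
def pt(p,u,v):
    o,d=ray(p,u,v);dd=p['depth'][int(round(v)),int(round(u))];return o+d*dd
def cloud(p,mask=None):
    D=p['depth'];v,u=np.nonzero((D>0)&(mask if mask is not None else True))
    K=p['mtx'];T=np.array(p['T']);d=D[v,u]
    c=np.c_[(u-K[0,2])/K[0,0]*d,-(v-K[1,2])/K[1,1]*d,-d]
    return c@T[:3,:3].T+T[:3,3]
E
python3 - <<'E'
from h import *
np.set_printoptions(precision=4,suppress=True)
print(get_state())
for n in ['scene','side','wrist']:
    p=cam(n,n+'0.png'); print(n,p.keys(),p['mtx'],np.array(p['T']))
    for l in ['lantern_arm','clamp','black_arm','mug','canister','lantern','bottle','mallet','tin','handle_grip']:
        try:
            for r in silhouettes(p,l)[:2]:
                c=cloud(p,r['mask']); print(l,round(r['confidence'],2),r['location'],np.median(c,0),c.min(0),c.max(0))
        except Exception as e: print(l,e)
    for l in ['lantern_arm','plain_end','seat','front_rest','screw','handle_grip','clamp','collar']:
        for r in tip_of(p,l)[:2]:print('tip',l,round(r['confidence'],2),r['location'])
E
```

```text
pics
{'clock': 0.0, 'joint_pos': array([-0.1396,  0.314 ,  0.045 ,  1.3036, -0.    ,  1.4312]), 'qvel': array([-0.0001, -0.0019,  0.0007, -0.0005,  0.0007, -0.0004]), 'tau': array([ -0.0029, -48.0629,  29.8531,   0.0195,  -0.0004,  -0.    ]), 'tcp_pos': array([0.5745, 0.0001, 0.2304]), 'orientation': array([-0.0007,  0.7071,  0.7071, -0.0005]), 'wrist_force': array([ 0.1677, -0.3072, -0.7243]), 'ft_torque': array([-0.0085,  0.0142, -0.0027]), 'finger_gap': 0.08509459422900907}
scene dict_keys(['pixels', 'depth', 'mtx', 'T', 'shot']) [[568.2688   0.     321.4393]
 [  0.     568.2688 237.7466]
 [  0.       0.       1.    ]] [[-0.2008 -0.838   0.5074  1.2604]
 [ 0.9796 -0.1724  0.1029  0.1148]
 [ 0.0012  0.5177  0.8556  1.2607]
 [ 0.      0.      0.      1.    ]]
lantern_arm 0.96 [242.4, 219.5] [ 0.5101 -0.25    0.0134] [ 0.3645 -0.2906 -0.0043] [ 0.6198 -0.2177  0.0323]
clamp 0.8 [335.6, 249.7] [0.605  0.0132 0.0488] [ 0.388  -0.072   0.0025] [0.6568 0.0651 0.2963]
clamp 0.73 [414.2, 336.9] [0.7453 0.2278 0.0335] [ 0.675   0.1841 -0.005 ] [0.7881 0.2926 0.0804]
black_arm 0.76 [432.3, 2
[... 3723 characters left out ...]
0.006  0.0343] [ 0.7394 -0.0686 -0.0014] [0.8405 0.0584 0.0375]
tin 0.28 [344.9, 290.6] [0.586  0.0156 0.2361] [ 0.5149 -0.0976 -0.001 ] [0.6194 0.0238 0.2402]
handle_grip 0.98 [351.3, 293.8] [0.5863 0.0153 0.2367] [ 0.5142 -0.1234 -0.0016] [0.6924 0.0231 0.2402]
handle_grip 0.67 [344.0, 290.6] [0.586  0.0157 0.2357] [ 0.5528 -0.1175 -0.0027] [0.6458 0.03   0.2402]
tip lantern_arm 0.91 [254.8, 440.0]
tip lantern_arm 0.22 [516.2, 380.7]
tip plain_end 0.74 [332.3, 190.1]
tip plain_end 0.71 [360.1, 449.7]
tip front_rest 0.66 [133.9, 249.1]
tip screw 0.84 [341.4, 262.3]
tip handle_grip 0.81 [346.7, 290.4]
tip clamp 0.81 [333.1, 188.5]
tip collar 0.67 [342.3, 259.8]
tip collar 0.26 [338.2, 207.4]
```

View pics/scene0.png

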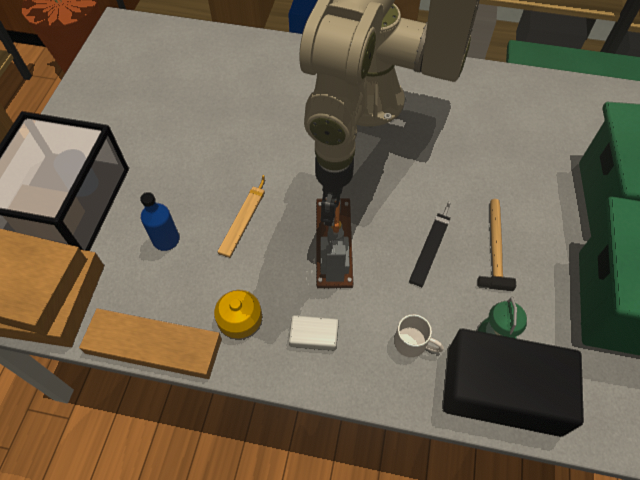

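View pics/side0.png

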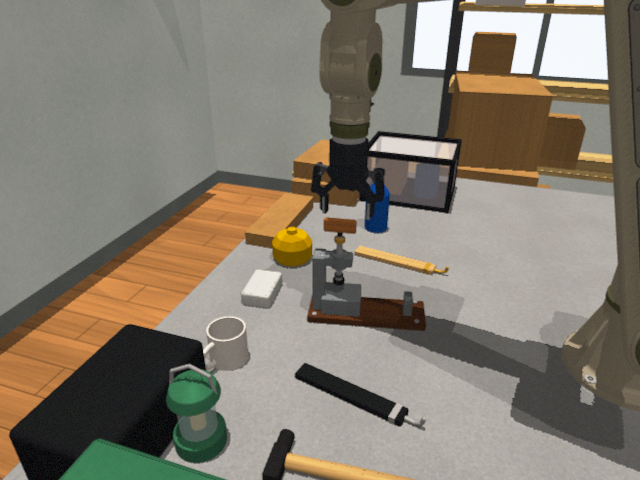

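View pics/wrist0.png

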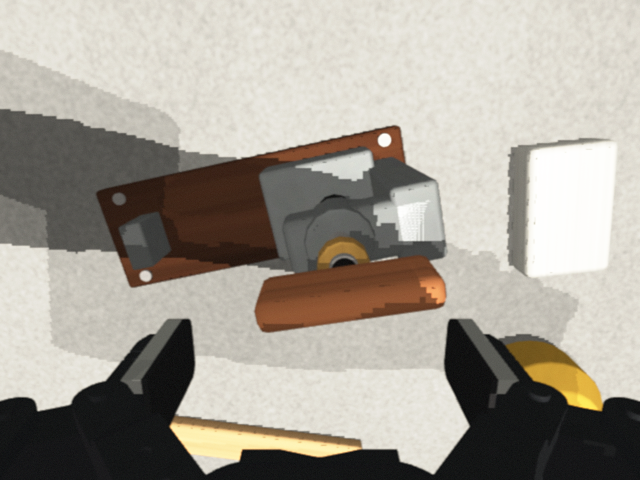

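Run:
```python
from h import *
np.set_printoptions(precision=4,suppress=True)
import math
def rect(c):
    r=cv2.minAreaRect((c[:,:2]*1000).astype(np.float32)); return r
for n in ['scene','side','wrist']:
    p=cam(n); c=cloud(p)
    b=(abs(c[:,0]-.53)<.22)&(abs(c[:,1])<.1)
    for lo,hi,nm in [(.013,.023,'base'),(.056,.064,'bed'),(.15,.163,'top')]:
        s=c[b&(c[:,2]>lo)&(c[:,2]<hi)]; 
        if len(s)>20: print(n,nm,len(s),rect(s),np.median(s[:,2]))
    s=c[b&(c[:,2]>.222)&(c[:,2]<.245)&(abs(c[:,0]-.59)<.05)]; print(n,'handle',rect(s),s[:,2].max(), np.percentile(s[:,2],90))
    for l in ['lantern_arm']:
        r=silhouettes(p,l)
        if not r or n=='wrist': continue
        m=cv2.erode(r[0]['mask'].astype(np.uint8),np.ones((3,3)))>0
        q=cloud(p,m); print(np.percentile(q[:,2],[10,50,90])); q=q[(q[:,2]>.009)&(q[:,2]<.018)]; print(n,l,rect(q))
        m=cv2.resize(p['pixels'][190:270,200:280],None,fx=7,fy=7,interpolation=2) if n=='scene' else cv2.resize(p['pixels'][235:285,340:460],None,fx=6,fy=6,interpolation=2)
        cv2.imwrite('pics/z_%s.png'%n,m[:,:,::-1])
    if n=='wrist':
        for u,v in [(97,190),(398,126),(132,286)]: print(atz(p,u,v,.018))
    if n!='scene':
        for l,z in [('seat',.06),('clamp',0),('plain_end',0),('lantern_arm',0.0),('front_rest',.06)]:
            for r in tip_of(p,l)[:1]: print(n,l,r['confidence'],atz(p,*r['location'],z))
    print(get_state()['clock'])
```

```text
scene base 1137 ((522.2036743164062, -3.1392898559570312), (263.32208251953125, 89.99064636230469), 11.968704223632812) 0.01778922023951046
scene bed 308 ((534.5044555664062, -0.9615936279296875), (219.45799255371094, 69.61642456054688), 12.454994201660156) 0.05998854940947196
scene top 418 ((599.2733764648438, 13.176992416381836), (86.58800506591797, 42.85689926147461), 11.360766410827637) 0.15568184312314282
scene handle ((586.798095703125, 11.444141387939453), (67.48353576660156, 11.257189750671387), 6.935819625854492) 0.24351103693561282 0.24063506885755861
[0.0105 0.0142 0.0175]
scene lantern_arm ((506.2373046875, -250.35171508789062), (33.656524658203125, 222.6559600830078), 80.94120025634766)
2.95
side base 1960 ((573.2726440429688, 6.248161315917969), (362.10302734375, 109.43143463134766), 8.096210479736328) 0.017123985859342106
side bed 772 ((534.1865234375, 3.5074920654296875), (218.53504943847656, 73.65776062011719), 10.901430130004883) 0.0591287529495132
side top 383 ((601.796875, 14.415817260742188), (85.4512939453125, 43.3835563659668), 16.489500045776367) 0.15446070416
[... 687 characters left out ...]
205078125, 0.251129150390625), (218.13719177246094, 69.80619812011719), 12.494608879089355) 0.05935116125123027
wrist top 8597 ((599.7645874023438, 14.767812728881836), (85.24666595458984, 44.0763053894043), 11.840633392333984) 0.15466379351953535
wrist handle ((587.3171997070312, 12.206725120544434), (29.719383239746094, 67.64495086669922), 81.56477355957031) 0.2449272034834178 0.23860398015737008
[0.3906 0.0164 0.018 ]
[0.639  0.0679 0.018 ]
[ 0.409  -0.0697  0.018 ]
wrist seat 0.92 [0.5883 0.0117 0.06  ]
wrist clamp 0.64 [0.5867 0.0123 0.    ]
wrist plain_end 0.73 [ 0.6185 -0.2639  0.    ]
wrist lantern_arm 0.84 [ 0.5085 -0.2508  0.    ]
wrist front_rest 0.7 [ 0.437  -0.0204  0.06  ]
3.65
```

```bash
python3 - <<'E'
from h import *
p=cam('scene'); cv2.imwrite('pics/z2.png',cv2.resize(p['pixels'][180:300,280:380],None,fx=5,fy=5,interpolation=2)[:,:,::-1])
E
python3 -m inch '[[0,0,-4,0,0,0,8.5],[-4.5,0,0,0,0,0,8.5],[-4.5,-2,0,0,0,0,8.5],[-4.5,-2,0,0,0,-8,8.5],[0,0,0,0,0,-8,8.5]]' 40; python3 -c "
from h import *;print(get_state())"
```

```text
clock: 4.2
tcp_pos: [0.5341, -0.1379, 0.2714]
orientation: [0.0, 0.604, 0.797, -0.001]
wrist_force: [0.7, -0.4, 0.9]
finger_gap: 0.0851
{'clock': 4.2, 'joint_pos': array([-0.39729278,  0.25973335,  0.07103501,  1.38190828, -0.00165052,
        0.90036796]), 'qvel': array([ 0.06609539,  0.00739527,  0.01098151,  0.00291571,  0.04805874,
       -1.33516212]), 'tau': array([-2.25579098e+00, -4.55261886e+01,  2.98268205e+01,  3.42398440e-02,
       -4.07320149e-01,  1.03588644e+00]), 'tcp_pos': array([ 0.53414926, -0.13791205,  0.27140799]), 'orientation': array([ 2.97269274e-04,  6.04254722e-01,  7.96790776e-01, -7.75681314e-04]), 'wrist_force': array([ 0.65307586, -0.35973562,  0.90372478]), 'ft_torque': array([-0.00857468, -0.01220489,  0.02904798]), 'finger_gap': 0.08511450583465043}
```

View pics/z2.png

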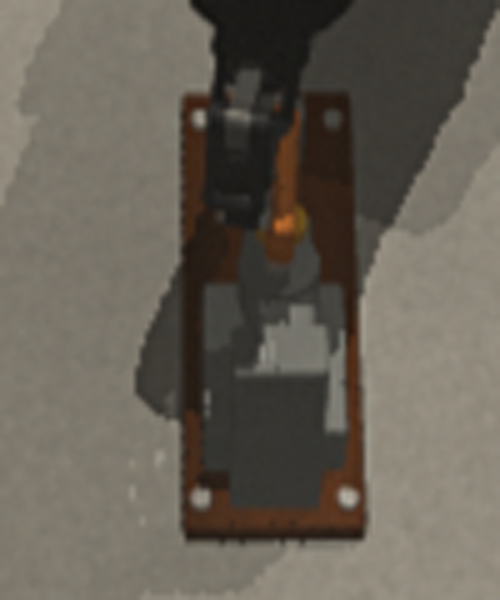

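View pics/z_scene.png

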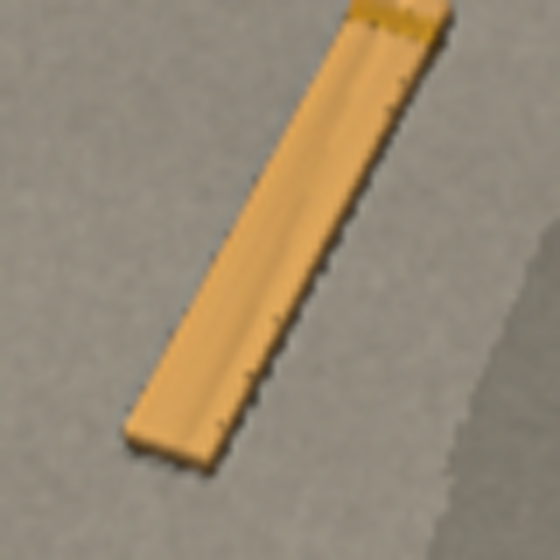

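```bash
python3 -m inch '[[-3.5,-1,0,0,0,-8,8.5],[-3.5,-1,0,0,0,-8.5,8.5],[0,-4,0,0,0,-8.5,8.5],[0,-2,2,0,0,-8.5,8.5],[0,0,3,0,0,-8.5,8.5]]';python3 -m inch '[[0,0,2,0,0,-8.5,8.5],[0,0,0,0,0,-8.5,8.5],[0,0,0,0,0,-6,8.5],[0,0,0,0,0,0,8.5],[0,0,0,0,0,0,8.5]]'
python3 - <<'E'
from h import *
np.set_printoptions(precision=4,suppress=True)
s=get_state();print(s['joint_pos'],s['wrist_force'])
p=cam('wrist','w1.png')
c=cloud(p); T=p['T']
for l in ['lantern_arm','plain_end']:
    for r in tip_of(p,l)[:2]: print(l,r['confidence'],r['location'],atz(p,*r['location'],0))
for r in silhouettes(p,'lantern_arm')[:1]:
    q=cloud(p,r['mask']);print(len(q),np.percentile(q[:,2],[5,50,95]))
    m=q[(q[:,2]>.009)&(q[:,2]<.018)]; print(cv2.minAreaRect((m[:,:2]*1000).astype(np.float32)))
E
```

```text
clock: 4.7
tcp_pos: [0.491, -0.2428, 0.2226]
orientation: [0.002, 0.277, 0.961, -0.001]
wrist_force: [0.7, -0.2, 0.4]
finger_gap: 0.0851
clock: 5.2
tcp_pos: [0.4917, -0.2402, 0.2015]
orientation: [0.0, 0.082, 0.997, -0.0]
wrist_force: [1.0, 0.1, -0.4]
finger_gap: 0.0854
[-0.6011  0.2695 -0.0871  1.2139  0.     -0.4361] [ 0.9966  0.0518 -0.4134]
lantern_arm 0.78 [306.8, 232.9] [ 0.5098 -0.2518  0.    ]
plain_end 0.71 [309.8, 348.8] [ 0.6172 -0.2678  0.    ]
plain_end 0.58 [628.3, 266.3] [0.5837 0.0131 0.    ]
12694 [0.0109 0.0135 0.0149]
((493.9532775878906, -248.32852172851562), (36.2800178527832, 250.0260467529297), 80.99842834472656)
```

View pics/w1.png

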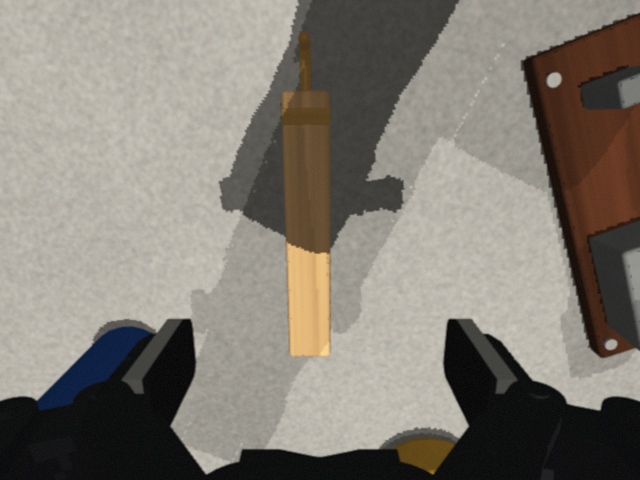

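Run:
```python
from h import *
np.set_printoptions(precision=4,suppress=True)
s=get_state();p=cam('wrist')
e=atz(p,309.5,356,.014);print(e)
a=np.radians(-9.);X=np.array([np.cos(a),np.sin(a)]);Y=np.array([-X[1],X[0]])
print([atz(p,u,v,.014) for u,v in [(290,356),(329,356),(282,93),(329,93)]])
o=e[:2]-.11*X; print(o)
d=s['tcp_pos'][:2]-o; print('tcp in arm frame',d@X,d@Y, s['tcp_pos'])
```

```text
[ 0.6162 -0.2674  0.014 ]
[array([ 0.6134, -0.2842,  0.014 ]), array([ 0.619 , -0.2506,  0.014 ]), array([ 0.3996, -0.2505,  0.014 ]), array([ 0.4051, -0.2168,  0.014 ])]
[ 0.5076 -0.2502]
tcp in arm frame -0.017210889457813516 0.007388508049385116 [ 0.4917 -0.2402  0.2015]
```

```bash
python3 -m inch '[[0.5,-0.75,4,0,0,0.4,8.5],[0,0,4,0,0,0,8.5],[0,0,4,0,0,0,7],[0,0,3,0,0,0,6],[0,0,2,0,0,0,6]]';python3 -m inch '[[0,0,1.5,0,0,0,6],[0,0,0.8,0,0,0,6],[0,0,0.2,0,0,0,6],[0,0,0,0,0,0,6],[0,0,0,0,0,0,6]]'
```

```text
clock: 5.95
tcp_pos: [0.4842, -0.2459, 0.0289]
orientation: [-0.001, 0.085, 0.996, 0.001]
wrist_force: [0.4, -0.8, 0.3]
finger_gap: 0.0601
clock: 6.45
tcp_pos: [0.4862, -0.2472, 0.0073]
orientation: [0.001, 0.085, 0.996, -0.0]
wrist_force: [0.4, -0.1, 0.8]
finger_gap: 0.0598
```

```bash
python3 -m inch '[[0,0,0.3,0,0,0,5],[0,0,0,0,0,0,4],[0,0,0,0,0,0,3],[0,0,0,0,0,0,3],[0,0,0,0,0,0,3]]' 40;python3 -m inch '[[0,0,0,0,0,0,2],[0,0,-0.5,0,0,0,2],[0,0,-1.5,0,0,0,2],[0,0,-3,0,0,0,2],[0,0,-3,0,0,0,2]]' 60
python3 - <<'E'
from h import *
cam('wrist','w2.png')
E
```

```text
clock: 6.95
tcp_pos: [0.4859, -0.2471, 0.0039]
orientation: [0.0, 0.085, 0.996, -0.0]
wrist_force: [-0.1, -0.2, 5.1]
finger_gap: 0.0347
clock: 7.45
tcp_pos: [0.4843, -0.2458, 0.0831]
orientation: [-0.001, 0.085, 0.996, 0.001]
wrist_force: [0.9, 0.5, -1.3]
finger_gap: 0.0342
```

View pics/w2.png

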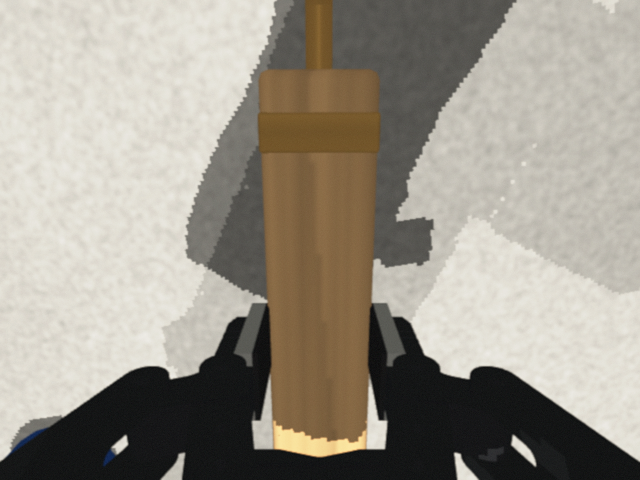

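```bash
python3 -m inch '[[1.6,2.4,-1,0,0,0,2],[2.6,3.4,-2,0,0,0,2],[2.6,3.4,0,0,0,0,2],[2.6,3.4,0,0,0,0,2],[2.6,3.4,0,0,0,0,2]]';python3 -m inch '[[1,3.6,0,0,0,0,2],[0,0,0,0,0,-7.3,2],[0,0,0,0,0,-7.3,2],[0,0,0,0,0,-7.3,2],[0,0,0,0,0,0,2]]'
python3 - <<'E'
from h import *
np.set_printoptions(precision=4,suppress=True)
s=get_state();print(s['joint_pos'],s['tcp_pos'],s['orientation'],s['wrist_force'])
p=cam('wrist','w3.png');p=cam('side','s3.png');
for l,z in [('seat',.06),('front_rest',.06)]:
    for r in tip_of(p,l)[:1]: print(l,r['confidence'],atz(p,*r['location'],z))
E
```

```text
clock: 8.0
tcp_pos: [0.3928, -0.0673, 0.113]
orientation: [-0.0, 0.085, 0.996, 0.0]
wrist_force: [0.7, 1.3, -2.0]
finger_gap: 0.0342
clock: 8.5
tcp_pos: [0.3899, -0.0312, 0.113]
orientation: [-0.0, -0.107, 0.994, 0.0]
wrist_force: [-0.8, -0.4, -1.3]
finger_gap: 0.0342
[-0.286   0.0389 -0.5945  0.9381  0.0001 -0.4996] [ 0.3899 -0.0312  0.113 ] [-0.0003 -0.1066  0.9943  0.0002] [-0.7898 -0.3913 -1.298 ]
seat 0.81 [0.5824 0.007  0.06  ]
front_rest 0.76 [ 0.4332 -0.0404  0.06  ]
```

View pics/w3.png

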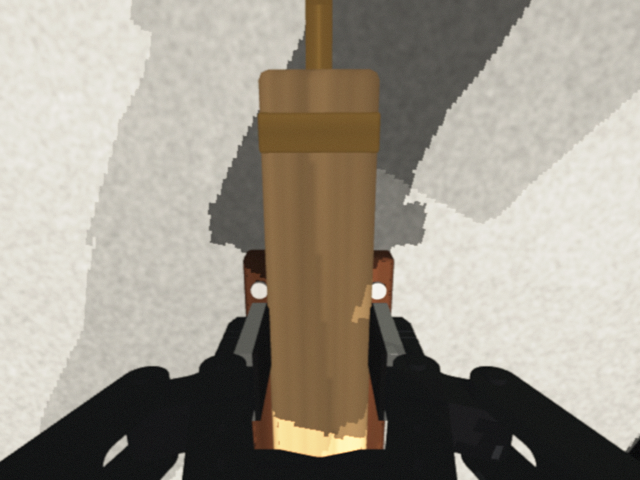

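View pics/s3.png

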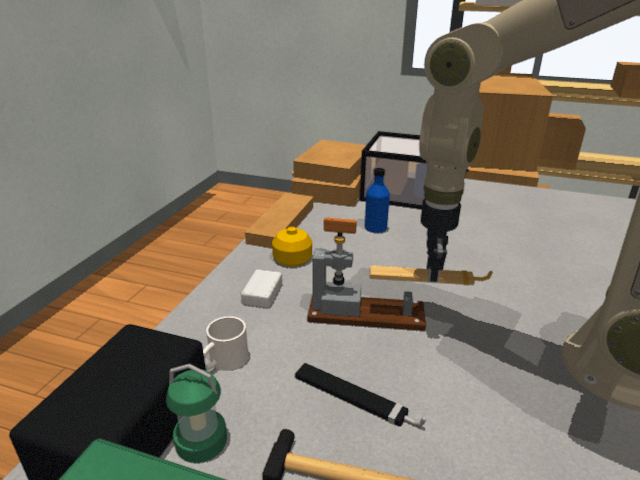

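Run:
```python
from h import *
np.set_printoptions(precision=2,suppress=True)
s=get_state();p=cam('wrist')
q=s['orientation'];Rt=R.from_quat([q[1],q[2],q[3],q[0]]).as_matrix()
c=cloud(p);t=(c-s['tcp_pos'])@Rt*1000; z=c[:,2]
b=(z>.012)&(z<.024)&(abs(t[:,1])<70)&(t[:,0]<40)&(t[:,0]>-60)
for nm,m in [('base',b),('bar',(z>.105)&(z<.14)&(abs(t[:,1])<25))]:
    print(nm)
    for x in range(-60,100,10):
        k=t[m&(abs(t[:,0]-x)<5)]
        if len(k)>30: print(x,np.percentile(k[:,1],[1,99]),(np.percentile(k[:,1],1)+np.percentile(k[:,1],99))/2, np.median(k[:,2]))
p=cam('scene','sc3.png');c=cloud(p)
d=(abs(c[:,0]-.53)<.22)&(abs(c[:,1])<.1)
for lo,hi in [(.013,.023),(.056,.064),(.15,.163)]:
    k=c[d&(c[:,2]>lo)&(c[:,2]<hi)]; print(len(k),cv2.minAreaRect((k[:,:2]*1000).astype(np.float32)))
```

```text
base
-40 [-43.23  46.51] 1.6415871629840204 96.21056676447841
-30 [-42.77  46.34] 1.781132884402627 94.9483518687549
-20 [-42.73  46.23] 1.7478914685383238 95.38864458165418
-10 [-42.86  45.84] 1.4928847488231156 96.01452703712097
bar
-50 [-15.72  19.16] 1.7208921660432663 -9.407384727874952
-40 [-15.6   19.26] 1.8287557277702522 -9.42355366707195
-30 [-15.81  19.25] 1.7181822354582863 -9.450914054110502
-20 [-15.66  19.05] 1.6960222706069494 -9.473296544840482
-10 [-15.48  18.81] 1.6638840948364724 -9.537036824636731
0 [-15.5   18.82] 1.659473493415371 -9.610571574438504
10 [-24.45  24.5 ] 0.02290564320004229 -9.792818167221352
20 [-15.84  19.07] 1.6132870777244035 -9.475522942634464
30 [-15.89  19.07] 1.59128996155074 -9.51108399948897
40 [-15.93  18.95] 1.5101329076427383 -9.52101336695091
50 [-15.89  19.  ] 1.5577048627660979 -9.506229705159281
60 [-16.15  18.97] 1.409024281493128 -9.734933746199411
70 [-16.29  19.2 ] 1.4537974662728992 -10.111990576806885
80 [-15.91  18.86] 1.473908147019336 -9.489451371321763
90 [-13.03  15.9 ] 1.4312647517342656 -6.023166261694762
1282 ((521.571044921875, -3.3048095703125), (263.509521484375, 89.8739242553711), 12.053927421569824)
299 ((589.5455932617188, 12.486312866210938), (105.86183166503906, 70.55756378173828), 14.332304000854492)
473 ((507.8518371582031, 3.694671630859375), (270.8356018066406, 88.7083969116211), 17.792781829833984)
```

View pics/sc3.png

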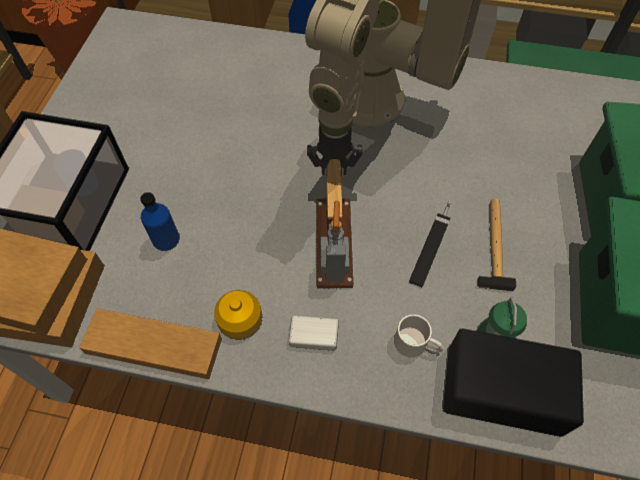

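```bash
python3 -m inch '[[0,0,2,0,0,0,2],[0,0,1.6,0,0,0,2],[0,0,0.5,0,0,0,2],[0,0,0,0,0,0,2],[0,0,0,0,0,0,2]]';python3 -m inch '[[-1.5,0,0,0,0,0,2],[-1.5,0,0,0,0,0,2],[-1,0,0,0,0,0,2],[0,0,0,0,0,0,2],[0,0,0,0,0,0,2]]'
python3 - <<'E'
from h import *
np.set_printoptions(precision=4,suppress=True)
s=get_state();print(s['joint_pos'],s['tcp_pos'],s['wrist_force'],s['ft_torque'])
p=cam('side');cv2.imwrite('pics/s4.png',cv2.resize(p['pixels'][210:340,290:480],None,fx=4,fy=4,interpolation=2)[:,:,::-1])
E
```

```text
clock: 9.3
tcp_pos: [0.3907, -0.0318, 0.0728]
orientation: [0.0, -0.106, 0.994, -0.0]
wrist_force: [-0.2, -0.1, -1.4]
finger_gap: 0.0343
clock: 9.8
tcp_pos: [0.4292, -0.0231, 0.0724]
orientation: [-0.0, -0.106, 0.994, 0.0]
wrist_force: [-0.5, 0.1, -2.0]
finger_gap: 0.0342
[-0.2409  0.1563 -0.5755  0.8395 -0.0002 -0.4539] [ 0.4292 -0.0231  0.0724] [-0.53    0.055  -2.0487] [ 0.0345  0.0443 -0.0285]
```

View pics/s4.png

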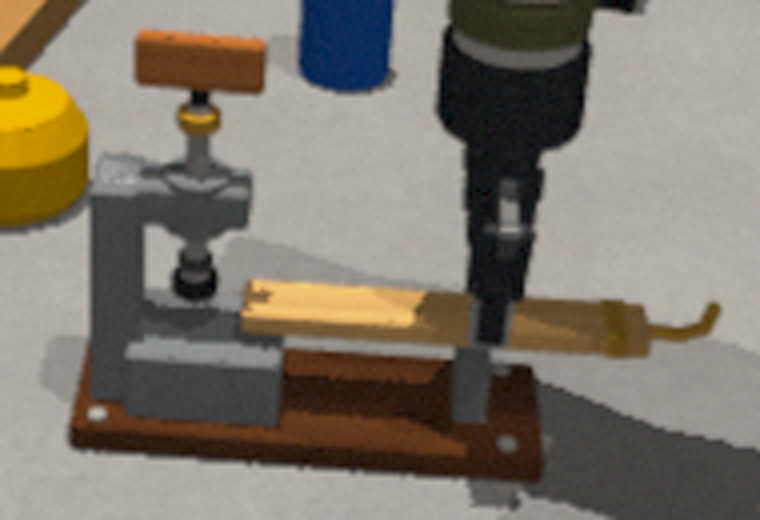

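```bash
python3 -m inch '[[0,0,0.4,0,0,0,2],[0,0,0,0,0,0,2],[0,0,0,0,0,0,2]]';python3 -m inch '[[0,0,0.15,0,0,0,2],[0,0,0,0,0,0,2],[0,0,0,0,0,0,2]]'; python3 -m inch '[[0,0,0.1,0,0,0,2],[0,0,0,0,0,0,2],[0,0,0,0,0,0,2]]'
```

```text
clock: 10.15
tcp_pos: [0.4289, -0.0231, 0.0681]
orientation: [-0.0, -0.106, 0.994, 0.0]
wrist_force: [-0.6, 0.1, -2.5]
finger_gap: 0.0342
clock: 10.45
tcp_pos: [0.4294, -0.0232, 0.0668]
orientation: [0.0, -0.106, 0.994, 0.0]
wrist_force: [-0.5, 0.3, -1.5]
finger_gap: 0.0343
clock: 10.75
tcp_pos: [0.4295, -0.0232, 0.0658]
orientation: [0.0, -0.106, 0.994, 0.0]
wrist_force: [-0.5, 1.0, -0.5]
finger_gap: 0.0342
```

```bash
python3 -m inch '[[0,0,0.1,0,0,0,2],[0,0,0,0,0,0,2],[0,0,0,0,0,0,2]]'; python3 -c "
from h import *
s=get_state();print(s['wrist_force'],s['ft_torque'])"
```

```text
clock: 11.05
tcp_pos: [0.4294, -0.0232, 0.0648]
orientation: [-0.0, -0.106, 0.994, 0.0]
wrist_force: [0.2, -0.1, -0.9]
finger_gap: 0.0339
[ 0.21001795 -0.14590997 -0.94734648] [ 0.01800176 -0.00142289 -0.04403903]
```

```bash
python3 -m inch '[[0,0,0.1,0,0,0,2],[0,0,0,0,0,0,2],[0,0,0,0,0,0,2]]'; python3 -c "
from h import *
s=get_state();print(s['wrist_force'],s['ft_torque'])";python3 -m inch '[[0,0,0.1,0,0,0,2],[0,0,0,0,0,0,2],[0,0,0,0,0,0,2]]'; python3 -c "
from h import *
s=get_state();print(s['wrist_force'],s['ft_torque'])"
```

```text
clock: 11.35
tcp_pos: [0.4296, -0.0232, 0.064]
orientation: [0.0, -0.106, 0.994, -0.0]
wrist_force: [-0.4, -0.0, 2.0]
finger_gap: 0.0343
[-0.42939482 -0.02171088  1.96001301] [-0.0476811   0.1499191   0.03040247]
clock: 11.65
tcp_pos: [0.4297, -0.0232, 0.064]
orientation: [0.0, -0.106, 0.994, -0.0]
wrist_force: [-4.2, 0.4, 11.3]
finger_gap: 0.0341
[-4.16342162  0.39782938 11.33257549] [0.14299159 0.881287   0.02599512]
```

```bash
python3 -m inch '[[0,0,-0.25,0,0,0,2],[-1,0,0,0,0,0,2],[-1.5,0,0,0,0,0,2],[-1.5,0,0,0,0,0,2],[-0.8,0,0,0,0,0,2]]';python3 -m inch '[[0,0,0,0,0,0,2],[0,0,0,0,0,0,2]]'
python3 - <<'E'
from h import *
np.set_printoptions(precision=4,suppress=True)
s=get_state();print(s['tcp_pos'],s['wrist_force'],s['ft_torque'])
p=cam('side');cv2.imwrite('pics/s5.png',cv2.resize(p['pixels'][210:340,290:480],None,fx=4,fy=4,interpolation=2)[:,:,::-1])
cam('wrist','w5.png')
E
```

```text
clock: 12.15
tcp_pos: [0.4783, -0.0129, 0.0651]
orientation: [0.001, -0.106, 0.994, -0.0]
wrist_force: [-0.0, 0.1, -0.8]
finger_gap: 0.0344
clock: 12.35
tcp_pos: [0.4759, -0.0129, 0.0648]
orientation: [-0.001, -0.106, 0.994, 0.0]
wrist_force: [0.0, 0.6, -1.6]
finger_gap: 0.0341
[ 0.4759 -0.0129  0.0648] [ 0.0234  0.6336 -1.591 ] [0.0514 0.0072 0.0003]
```

View pics/s5.png

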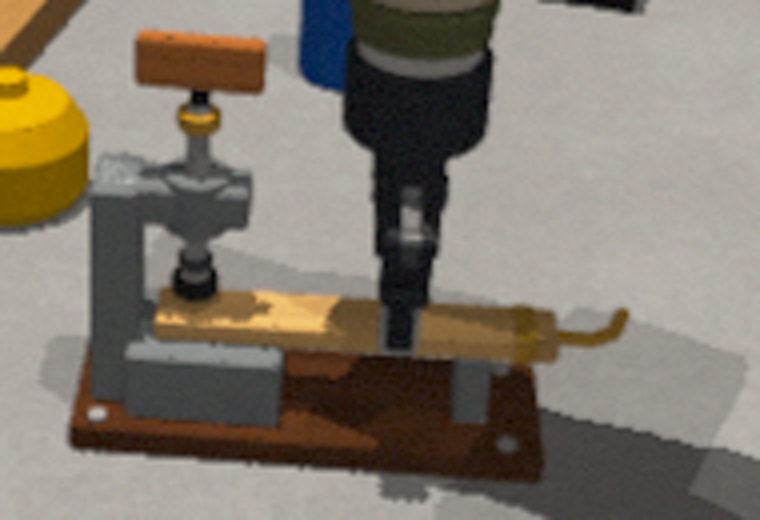

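View pics/w5.png

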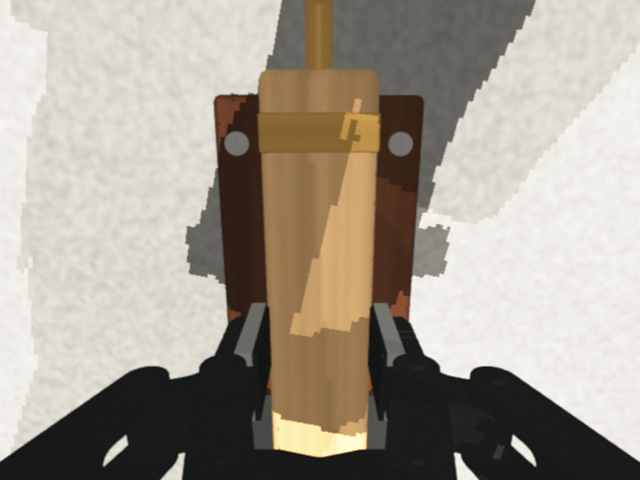

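```bash
python3 -m inch '[[-0.6,0,0,0,0,0,2],[0,0,0,0,0,0,2],[0,0,0,0,0,0,2]]'; python3 -m inch '[[-0.2,0,0,0,0,0,2],[0,0,0,0,0,0,2]]'; python3 -m inch '[[-0.2,0,0,0,0,0,2],[0,0,0,0,0,0,2]]'
```

```text
clock: 12.75
tcp_pos: [0.4824, -0.0118, 0.0654]
orientation: [0.0, -0.106, 0.994, -0.0]
wrist_force: [-0.5, 0.2, -1.4]
finger_gap: 0.0341
clock: 12.95
tcp_pos: [0.4844, -0.0114, 0.0654]
orientation: [0.0, -0.106, 0.994, -0.0]
wrist_force: [0.1, -0.0, -2.0]
finger_gap: 0.0339
clock: 13.15
tcp_pos: [0.4847, -0.0109, 0.0648]
orientation: [-0.001, -0.106, 0.994, 0.0]
wrist_force: [-4.0, -2.3, -0.4]
finger_gap: 0.0342
```

```bash
python3 -m inch '[[-0.1,0,0,0,0,0,2],[0,0,0,0,0,0,2]]'
python3 - <<'E'
from h import *
s=get_state();print(s['wrist_force'],s['ft_torque'])
p=cam('side');cv2.imwrite('pics/s6.png',cv2.resize(p['pixels'][220:330,300:420],None,fx=6,fy=5,interpolation=2)[:,:,::-1])
E
```

```text
clock: 13.35
tcp_pos: [0.4847, -0.0108, 0.0645]
orientation: [-0.002, -0.106, 0.994, -0.0]
wrist_force: [-6.0, -2.0, 0.1]
finger_gap: 0.0341
[-5.97961949 -2.04232922  0.07574016] [-0.38755946  1.18817441 -0.23534579]
```

View pics/s6.png

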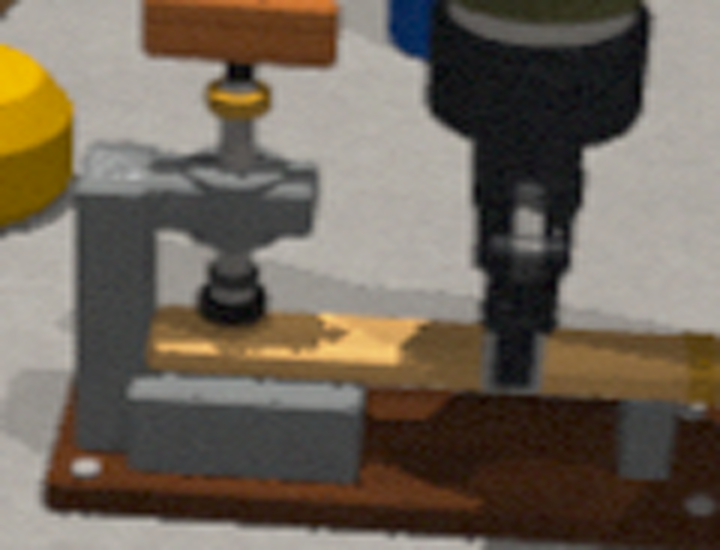

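```bash
python3 -m inch '[[0,0,0.1,0,0,0,2],[0,0,0,0,0,0,2]]';python3 -m inch '[[0,0,0.1,0,0,0,2],[0,0,0,0,0,0,2]]';  python3 - <<'E'
from h import *
s=get_state();print(s['wrist_force'],s['ft_torque'])
E
```

```text
clock: 13.6
tcp_pos: [0.4848, -0.0109, 0.0641]
orientation: [-0.002, -0.106, 0.994, -0.0]
wrist_force: [-8.7, -1.2, 4.3]
finger_gap: 0.0339
clock: 13.8
tcp_pos: [0.4848, -0.0108, 0.064]
orientation: [-0.002, -0.106, 0.994, -0.0]
wrist_force: [-9.8, -2.0, 12.1]
finger_gap: 0.034
[-9.82905844 -2.03595895 12.12194114] [-0.27010611  2.11837829 -0.15471577]
```

```bash
python3 -m inch '[[0,0,-0.05,0,0,0,3.5],[0,0,0,0,0,0,4],[0,0,0,0,0,0,5],[0,0,0,0,0,0,6.5],[0,0,0,0,0,0,6.5]]' 20;  python3 - <<'E'
from h import *
np.set_printoptions(precision=2,suppress=True)
s=get_state();print(s['wrist_force'],s['ft_torque'])
p=cam('side');cv2.imwrite('pics/s7.png',cv2.resize(p['pixels'][220:340,300:460],None,fx=5,fy=5,interpolation=2)[:,:,::-1])
p=cam('wrist','w7.png')
q=s['orientation'];Rt=R.from_quat([q[1],q[2],q[3],q[0]]).as_matrix()
c=cloud(p);t=(c-s['tcp_pos'])@Rt*1000; z=c[:,2]
for nm,m in [('base',(z>.012)&(z<.024)&(abs(t[:,1])<60)),('bar',(z>.066)&(z<.08)&(abs(t[:,1])<25))]:
    print(nm)
    for x in range(-60,100,10):
        k=t[m&(abs(t[:,0]-x)<5)]
        if len(k)>30: print(x,np.percentile(k[:,1],[1,99]),(np.percentile(k[:,1],1)+np.percentile(k[:,1],99))/2, np.median(k[:,2]))
E
```

```text
clock: 14.3
tcp_pos: [0.4879, -0.0107, 0.0641]
orientation: [0.001, -0.106, 0.994, -0.0]
wrist_force: [-0.3, -0.2, -0.4]
finger_gap: 0.0652
[-0.34 -0.17 -0.45] [ 0.01 -0.   -0.08]
base
-60 [-43.18  46.17] 1.4973809833107445 46.687727756860696
-50 [-42.6   45.59] 1.4919945120123863 46.42193991874305
-40 [-42.79  45.68] 1.4427744222106966 46.55908769180957
-30 [-42.54  45.6 ] 1.528388616263765 46.50745186035896
-20 [-42.46  45.71] 1.6221692438879245 46.55989030580371
-10 [-42.61  45.67] 1.5311252987217472 46.53971516102797
0 [-42.55  45.76] 1.6044202655625597 46.57435187635231
10 [-42.53  45.82] 1.6421844225678477 46.57684340003185
20 [-42.53  45.77] 1.6191696031663092 46.578049154222086
30 [-42.57  45.83] 1.631386357970296 46.52854044981642
40 [-42.46  45.78] 1.6600036972110352 46.541952792245674
50 [-42.48  45.96] 1.7431704777050356 46.57732328508563
60 [-42.47  45.85] 1.6882138599452219 46.53813724606656
70 [-42.46  45.99] 1.7644655557189957 46.22923358635994
80 [-42.46  45.99] 1.7620249570342565 46.37985251262037
90 [-42.23  45.72] 1.7415938086333078 46.740442949363
bar
-50 [-15.26  19.44] 2.087477891127892 -9.414862072901876
-40 [-15.15  19.72] 2.285488999621921 -9.4187162221447
-30 [-15.25  19.7 ] 2.221547940186789 -9.421738296023449
-20 [-15.27  19.74] 2.234228084163793 -9.435944259420115
-10 [-15.25  19.68] 2.2125250190947394 -9.441404638518925
0 [-15.24  19.72] 2.238969225398275 -9.437827036940662
10 [-15.26  19.67] 2.2063590729705096 -9.434953394217882
20 [-15.21  19.66] 2.2263161526784954 -9.42000200152508
30 [-15.21  19.71] 2.251766112924501 -9.434772145285
40 [-15.27  19.7 ] 2.2147595087842147 -9.419995611257079
50 [-15.22  19.72] 2.254260154103674 -9.412993558720176
60 [-15.26  19.7 ] 2.220432641220178 -9.433639690615426
70 [-15.58  20.08] 2.249761932684912 -10.055225315591187
80 [-15.3   19.75] 2.2255607939920337 -9.546035344673886
90 [-14.67  19.08] 2.205553377440781 -8.527818332583447
```

View pics/s7.png

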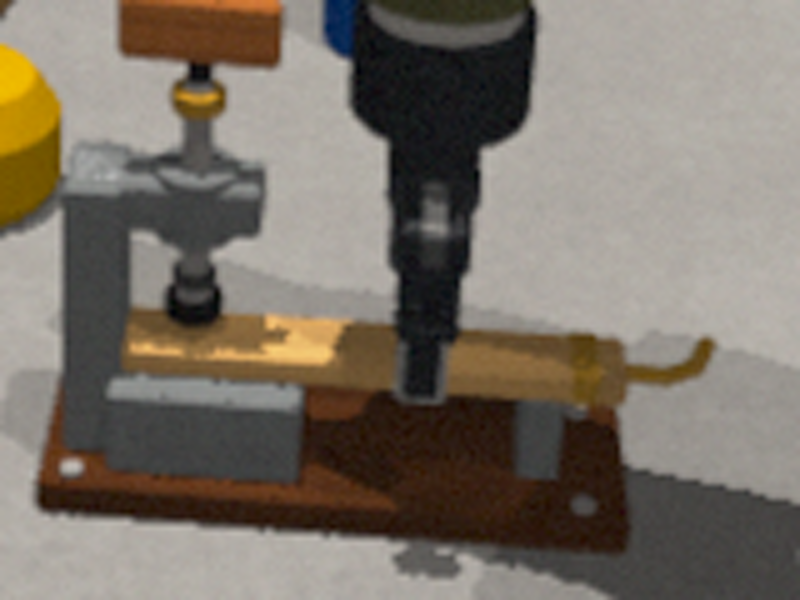

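View pics/w7.png

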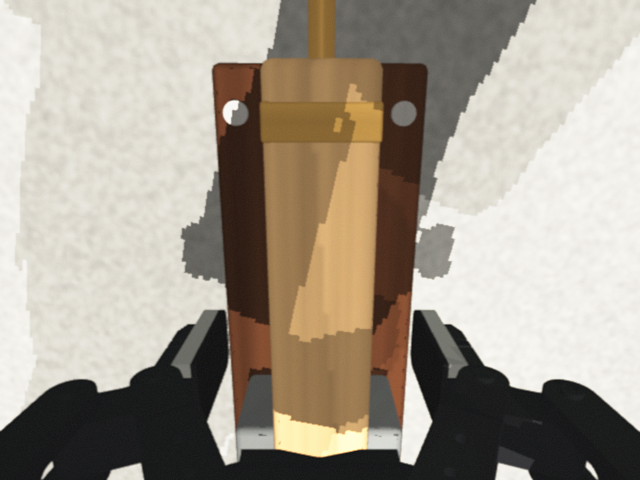

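Run:
```python
from h import *
np.set_printoptions(precision=2,suppress=True)
s=get_state();p=cam('wrist')
q=s['orientation'];Rt=R.from_quat([q[1],q[2],q[3],q[0]]).as_matrix()
for u,v,z in [(321,58,.074),(213,64,.018),(427,64,.018),(321,58.,.060)]:
    print(u,v,(atz(p,u,v,z)-s['tcp_pos'])@Rt*1000)
c=cloud(p);t=(c-s['tcp_pos'])@Rt*1000;z=c[:,2]
for nm,m in [('base',(z>.012)&(z<.024)&(abs(t[:,1])<60)),('bar',(z>.066)&(z<.078)&(abs(t[:,1])<15)&(t[:,0]<95)),('bed',(z>.056)&(z<.064)&(abs(t[:,1])<60)&(t[:,0]<-30))]:
    print(nm,np.percentile(t[m],[.5,99.5],axis=0))
print(get_state()['clock'])
```

```text
321 58 [ 88.46   2.03 -10.15]
213 64 [ 92.91 -41.67  45.86]
427 64 [92.93 45.35 45.84]
321 58.0 [90.14  2.09  3.85]
base [[-76.4  -43.08  42.14]
 [ 92.87  46.14  49.18]]
bar [[-48.54 -14.83 -11.37]
 [ 93.1   14.85  -5.08]]
bed [[-66.6  -33.31   3.04]
 [-50.49  36.06   7.85]]
14.45
```

```bash
python3 -m inch '[[0,0,-3,0,0,0,6.5],[0,0,-5,0,0,0,6.5],[0,0,-5,0,0,0,6.5],[0,0,-5,0,0,0,6.5],[0,0,-5,0,0,0,6.5]]'; python3 -m inch '[[-3,0,-2,0,0,0,6.5],[-2,0,0,0,0,0,6.5],[0,0,0,0,0,0,6.5],[0,0,0,0,0,0,6.5]]'
python3 - <<'E'
from h import *
np.set_printoptions(precision=4,suppress=True)
s=get_state();print(s['joint_pos'],s['tcp_pos'],s['orientation'],s['ft_torque'],s['wrist_force'])
p=cam('wrist','w8.png')
c=cloud(p);d=(abs(c[:,0]-.588)<.06)&(abs(c[:,1]-.012)<.06)
for lo,hi in [(.232,.246),(.235,.246),(.237,.246)]:
    k=c[d&(c[:,2]>lo)&(c[:,2]<hi)]; print(len(k),cv2.minAreaRect((k[:,:2]*1000).astype(np.float32)),np.percentile(k[:,2],[5,50,95]))
for l,z in [('handle_grip',.224),('collar',.19)]:
    for r in tip_of(p,l)[:1]: print(l,r['confidence'],r['location'],atz(p,*r['location'],z))
p=cam('side');cv2.imwrite('pics/s8.png',cv2.resize(p['pixels'][200:340,300:460],None,fx=5,fy=4,interpolation=2)[:,:,::-1])
E
```

```text
clock: 14.95
tcp_pos: [0.4868, -0.0106, 0.296]
orientation: [0.0, -0.106, 0.994, -0.0]
wrist_force: [1.9, -0.3, 1.0]
finger_gap: 0.0654
clock: 15.35
tcp_pos: [0.5355, -0.0, 0.313]
orientation: [-0.001, -0.106, 0.994, 0.0]
wrist_force: [-0.5, 0.6, 0.9]
finger_gap: 0.0654
[-0.15    0.2284  0.1308  1.4751 -0.0001 -0.3631] [ 0.5355 -0.      0.313 ] [-0.0009 -0.1064  0.9943  0.0002] [-0.0561  0.0465 -0.0301] [-0.5225  0.5866  0.8693]
2366 ((585.4933471679688, 11.805002212524414), (67.13720703125, 12.974340438842773), 8.971220016479492) [0.2348 0.2378 0.2391]
2221 ((585.6378173828125, 11.862661361694336), (66.84939575195312, 12.876006126403809), 9.163376808166504) [0.2358 0.2379 0.2391]
1779 ((585.8826293945312, 11.877704620361328), (66.33189392089844, 11.391568183898926), 8.809782981872559) [0.2372 0.2381 0.2392]
handle_grip 0.96 [318.1, 333.7] [0.5866 0.012  0.224 ]
collar 0.84 [316.8, 309.1] [0.5866 0.011  0.19  ]
```

View pics/w8.png

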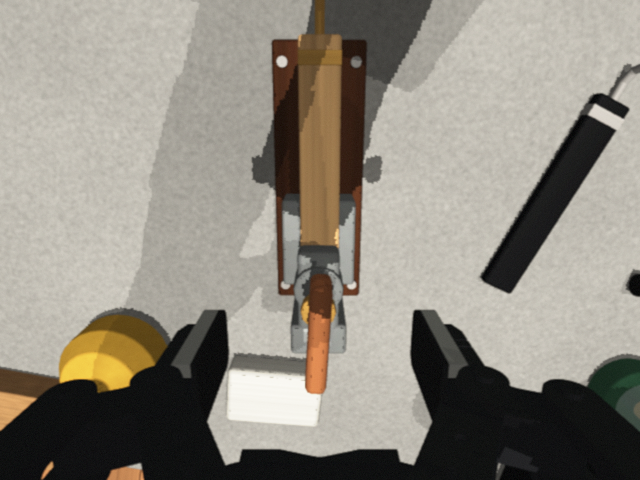

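View pics/s8.png

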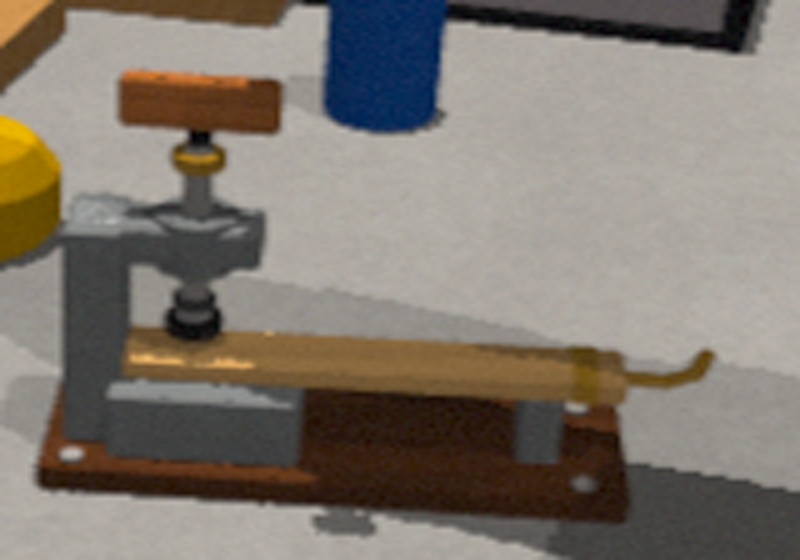

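```bash
python3 -m inch '[[-2.5,0,0,0,0,0,5],[-2.6,0,0,0,0,0,5],[0,0,2,0,0,3.2,4],[0,0,2,0,0,0,4],[0,0,0,0,0,0,4]]'
python3 - <<'E'
from h import *
np.set_printoptions(precision=4,suppress=True)
s=get_state();print(s['joint_pos'],s['tcp_pos'],s['orientation'],s['ft_torque'],s['wrist_force'])
p=cam('wrist','w9.png')
E
```

```text
clock: 16.05
tcp_pos: [0.5839, 0.0107, 0.2708]
orientation: [-0.003, -0.078, 0.997, 0.001]
wrist_force: [-0.4, -0.1, -0.0]
finger_gap: 0.0397
[-0.1191  0.3299  0.1653  1.412  -0.     -0.2759] [0.5839 0.0107 0.2708] [-0.0028 -0.0783  0.9969  0.0005] [ 0.018   0.057  -0.0016] [-0.3719 -0.1203 -0.0292]
```

View pics/w9.png

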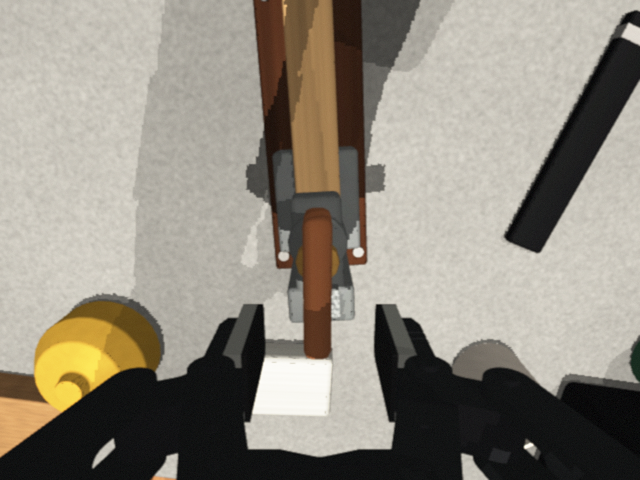

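```bash
python3 -m inch '[[0,0,2,0,0,0,4],[0,0,2,0,0,0,4],[0,0,1.5,0,0,0,4],[0,0,0.7,0,0,0,4],[0,0,0,0,0,0,4]]'
python3 - <<'E'
from h import *
np.set_printoptions(precision=4,suppress=True)
s=get_state();print(s['joint_pos'],s['tcp_pos'],s['orientation'],s['ft_torque'],s['wrist_force'])
p=cam('wrist','w10.png')
p=cam('side');cv2.imwrite('pics/s10.png',cv2.resize(p['pixels'][180:310,280:420],None,fx=5,fy=4,interpolation=2)[:,:,::-1])
E
```

```text
clock: 16.6
tcp_pos: [0.5855, 0.0105, 0.212]
orientation: [-0.0, -0.078, 0.997, 0.0]
wrist_force: [-0.6, -0.1, 0.1]
finger_gap: 0.0398
[-0.119   0.3399  0.0364  1.2677  0.     -0.2758] [0.5855 0.0105 0.212 ] [-0.0002 -0.0783  0.9969  0.    ] [0.0006 0.0476 0.0395] [-0.6192 -0.0605  0.1376]
```

View pics/w10.png

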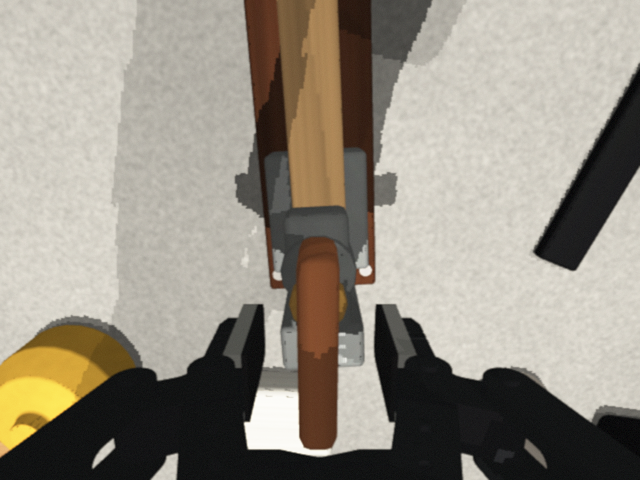

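View pics/s10.png

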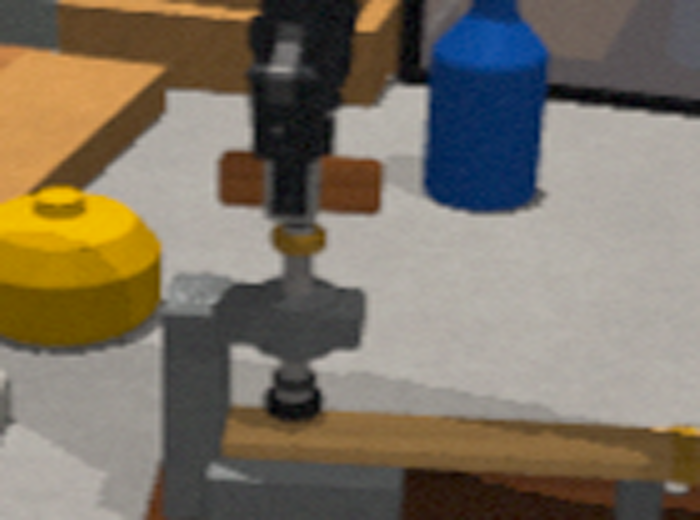

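```bash
python3 -m inch '[[0,0,0.1,0,0,0,3],[0,0,0,0,0,0,2],[0,0,0,0,0,0,0.8],[0,0,0,0,0,0,0.8],[0,0,0,0,0,0,0.8]]' 50
python3 - <<'E'
from h import *
np.set_printoptions(precision=4,suppress=True)
for i in range(4):
    s=get_state();print(s['tcp_pos'],s['ft_torque'],s['wrist_force'],s['finger_gap']); cam('wrist')
E
```

```text
clock: 17.2
tcp_pos: [0.5863, 0.0102, 0.2116]
orientation: [0.001, -0.078, 0.997, -0.0]
wrist_force: [-0.3, -1.6, 4.7]
finger_gap: 0.0124
[0.5863 0.0102 0.2116] [-0.4089  0.0926 -0.0429] [-0.2893 -1.5502  4.655 ] 0.012358060544017497
[0.5863 0.0102 0.2116] [-0.3956  0.0975 -0.0063] [-0.8487 -1.2945  5.3976] 0.012150728762242869
[0.5863 0.0103 0.2116] [-0.4268  0.1591  0.0431] [-0.9258 -1.8992  6.1835] 0.012417265826975324
[0.5863 0.0103 0.2116] [-0.4249  0.1494 -0.0412] [-0.6786 -2.0414  5.4855] 0.011916566017799862
```

```bash
cat > m.py <<'E'
from h import *
import sys
np.set_printoptions(precision=3,suppress=True)
n=int(sys.argv[1]) if len(sys.argv)>1 else 8
F=[];M=[]
for i in range(n):
    s=get_state();F.append(s['wrist_force']);M.append(s['ft_torque']);vision.read_camera('side')
q=s['orientation'];m=R.from_quat([q[1],q[2],q[3],q[0]]).as_matrix()
print('t',s['clock'],'F',np.mean(F,0),'M',np.mean(M,0),'sd',np.std(M,0)[2],'yaw_y-90 deg',np.degrees(np.arctan2(m[1,1],m[0,1]))-90,'z',s['tcp_pos'],'q6',s['joint_pos'][5])
E
python3 m.py 6; python3 -m inch '[[0,0,0.05,0,0,8,0.8],[0,0,0.05,0,0,8,0.8],[0,0,0.05,0,0,8,0.8],[0,0,0.05,0,0,8,0.8],[0,0,0,0,0,0,0.8]]'; python3 m.py 6
```

```text
t 17.65 F [-0.326 -2.212  5.354] M [-0.432  0.142 -0.015] sd 0.02750201108844201 yaw_y-90 deg 8.976832303205839 z [0.586 0.01  0.212] q6 -0.2757602050609705
clock: 18.2
tcp_pos: [0.5863, 0.01, 0.2098]
orientation: [0.001, 0.201, 0.98, -0.001]
wrist_force: [-1.8, -3.2, 6.8]
finger_gap: 0.012
t 18.45 F [-0.87  -3.016  6.42 ] M [-0.627  0.185  0.161] sd 0.03217297240681957 yaw_y-90 deg -23.01493495087506 z [0.586 0.01  0.21 ] q6 0.28244984552594693
```

```bash
python3 -m inch '[[0,0,0.055,0,0,8,0.8],[0,0,0.055,0,0,8,0.8],[0,0,0.055,0,0,8,0.8],[0,0,0.055,0,0,8,0.8],[0,0,0.055,0,0,8,0.8]]'; python3 -m inch '[[0,0,0.055,0,0,8,0.8],[0,0,0.055,0,0,8,0.8],[0,0,0,0,0,0,0.8]]';python3 m.py 6
python3 - <<'E'
from h import *
p=cam('side');cv2.imwrite('pics/s11.png',cv2.resize(p['pixels'][200:320,300:420],None,fx=6,fy=5,interpolation=2)[:,:,::-1])
E
```

```text
clock: 19.0
tcp_pos: [0.5861, 0.0097, 0.2072]
orientation: [0.001, 0.525, 0.851, -0.0]
wrist_force: [-2.0, -4.2, 7.1]
finger_gap: 0.0121
clock: 19.3
tcp_pos: [0.586, 0.0096, 0.206]
orientation: [0.001, 0.637, 0.771, -0.0]
wrist_force: [-0.9, -4.2, 6.3]
finger_gap: 0.012
t 19.55 F [-1.753 -4.082  7.156] M [-0.877  0.437  0.147] sd 0.025968002806467327 yaw_y-90 deg -79.02839889017297 z [0.586 0.01  0.206] q6 1.2598405244309028
```

View pics/s11.png

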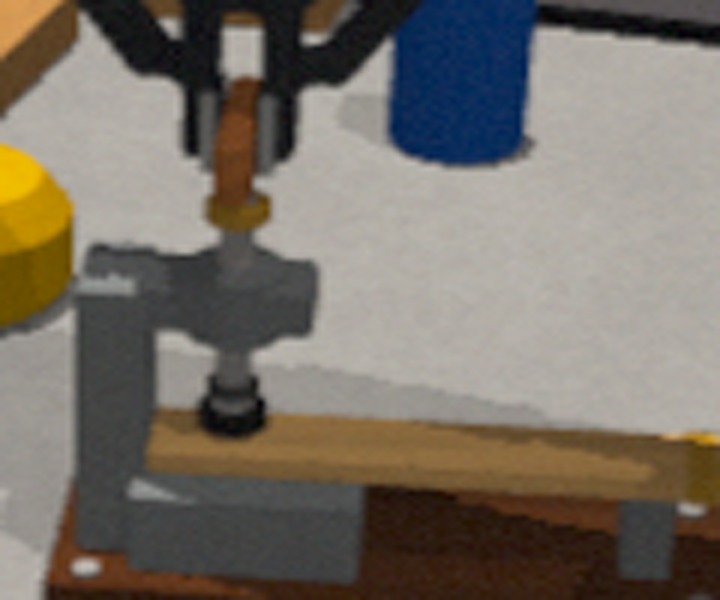

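```bash
for i in 1; do python3 -m inch '[[0,0,0.055,0,0,8,0.8],[0,0,0.055,0,0,8,0.8],[0,0,0,0,0,0,0.8]]'|tail -2;python3 m.py 6; done; python3 -m inch '[[0,0,0.055,0,0,8,0.8],[0,0,0,0,0,0,0.8]]'|tail -2;python3 m.py 6;python3 -m inch '[[0,0,0.055,0,0,8,0.8],[0,0,0,0,0,0,0.8]]'|tail -2;python3 m.py 6
```

```text
wrist_force: [-2.6, -4.0, 7.0]
finger_gap: 0.0121
t 20.2 F [-2.269 -4.359  7.382] M [-0.903  0.54   0.148] sd 0.02988855923891049 yaw_y-90 deg -95.02738783835572 z [0.586 0.01  0.205] q6 1.5390659159985798
wrist_force: [-2.7, -5.0, 6.8]
finger_gap: 0.0123
t 20.7 F [-2.68  -4.5    7.798] M [-0.921  0.59   0.169] sd 0.019457950675799165 yaw_y-90 deg -103.03067757647129 z [0.586 0.01  0.204] q6 1.678731427969193
wrist_force: [-2.7, -5.0, 8.6]
finger_gap: 0.0122
t 21.2 F [-2.776 -4.559  8.266] M [-0.931  0.625  0.148] sd 0.01641467054608452 yaw_y-90 deg -111.02704613480722 z [0.586 0.01  0.204] q6 1.8183458323376545
```

```bash
for i in 1; do python3 -m inch '[[0,0,0.05,0,0,8,0.8],[0,0,0,0,0,0,0.8]]'|tail -2;python3 m.py 8; done; python3 -m inch '[[0,0,0.05,0,0,8,0.8],[0,0,0,0,0,0,0.8]]'|tail -2;python3 m.py 8
python3 - <<'E'
from h import *
p=cam('side');cv2.imwrite('pics/s12.png',cv2.resize(p['pixels'][260:320,310:370],None,fx=10,fy=10,interpolation=2)[:,:,::-1])
E
```

```text
wrist_force: [-2.7, -4.6, 8.6]
finger_gap: 0.012
t 21.8 F [-2.769 -4.381  8.005] M [-0.901  0.67   0.152] sd 0.016927608564984056 yaw_y-90 deg -119.0284928154488 z [0.586 0.01  0.203] q6 1.9579740644581975
wrist_force: [-3.6, -4.0, 7.5]
finger_gap: 0.0124
t 22.4 F [-2.891 -4.56   7.783] M [-0.894  0.682  0.151] sd 0.034706675439655395 yaw_y-90 deg -127.02665243188804 z [0.586 0.01  0.203] q6 2.0975720403210913
```

View pics/s12.png

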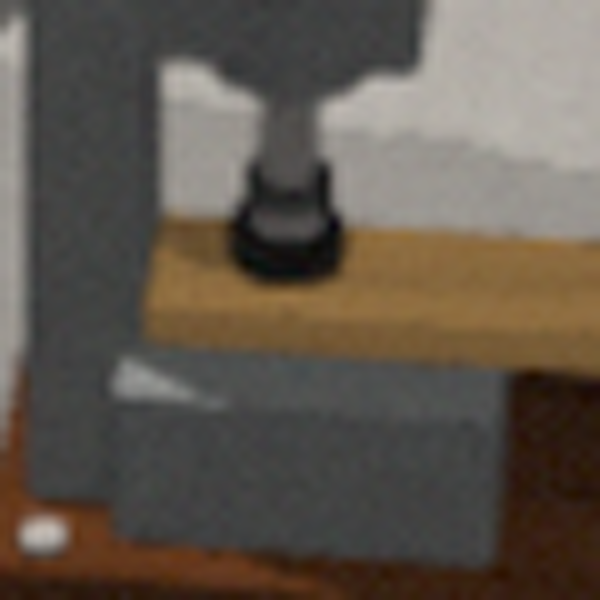

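Pad is very near the arm, still no torque rise. Continue in steps.

```bash
python3 -m inch '[[0,0,0.05,0,0,7,0.8],[0,0,0,0,0,0,0.8]]'|tail -2;python3 m.py 8;python3 -m inch '[[0,0,0.05,0,0,7,0.8],[0,0,0,0,0,0,0.8]]'|tail -2;python3 m.py 8
```

```text
wrist_force: [-3.8, -3.6, 9.0]
finger_gap: 0.0121
t 23.05 F [-3.553 -3.529  8.738] M [-0.874  0.776  0.177] sd 0.031960662591600304 yaw_y-90 deg -134.01868694456542 z [0.585 0.01  0.202] q6 2.219687900439076
wrist_force: [-3.4, -4.5, 10.0]
finger_gap: 0.0123
t 23.65 F [-3.89  -3.962  9.42 ] M [-0.856  0.836  0.182] sd 0.02642429211414224 yaw_y-90 deg -141.015274752055 z [0.585 0.01  0.202] q6 2.341808990834074
```

```bash
python3 -m inch '[[0,0,0.04,0,0,6,0.8],[0,0,0,0,0,0,0.8]]'|tail -2;python3 m.py 10
```

```text
wrist_force: [-4.5, -3.1, 9.9]
finger_gap: 0.0121
t 24.35 F [-4.392 -3.678  9.652] M [-0.819  0.898  0.235] sd 0.03146138843299098 yaw_y-90 deg -147.00748409046207 z [0.585 0.01  0.202] q6 2.446451694085254
```

```bash
python3 -m inch '[[0,0,0.04,0,0,6,0.8],[0,0,0,0,0,0,0.8]]'|tail -2;python3 m.py 12
```

```text
wrist_force: [-4.5, -3.0, 10.4]
finger_gap: 0.0123
t 25.15 F [-4.371 -3.371 10.291] M [-0.799  0.947  0.237] sd 0.024013011307569408 yaw_y-90 deg -153.00735089564552 z [0.585 0.01  0.201] q6 2.5511767929906206
```

```bash
python3 -m inch '[[0,0,0.02,0,0,3,0.8],[0,0,0,0,0,0,0.8]]'|tail -2;python3 m.py 24
```

```text
wrist_force: [-3.8, -3.2, 10.4]
finger_gap: 0.0119
t 26.55 F [-4.272 -3.337 10.333] M [-0.786  0.977  0.267] sd 0.030530126173889685 yaw_y-90 deg -156.00357400839513 z [0.585 0.01  0.201] q6 2.6034934401527576
```

```bash
python3 -m inch '[[0,0,0,0,0,0,2],[0,0,0,0,0,0,4],[0,0,0,0,0,0,4.5],[0,0,0,0,0,0,4.5],[0,0,0,0,0,0,4.5]]' 20; python3 m.py 4; python3 -c "
from h import *
cam('wrist','w13.png')"
```

```text
clock: 27.1
tcp_pos: [0.5858, 0.0108, 0.1994]
orientation: [-0.0, 0.978, 0.208, -0.0]
wrist_force: [-0.5, -0.2, -0.9]
finger_gap: 0.0448
t 27.25 F [-0.123 -0.146 -0.35 ] M [ 0.009 -0.001 -0.024] sd 0.009104318415980174 yaw_y-90 deg -156.0055144732563 z [0.586 0.011 0.2  ] q6 2.604035641314464
```

View pics/w13.png

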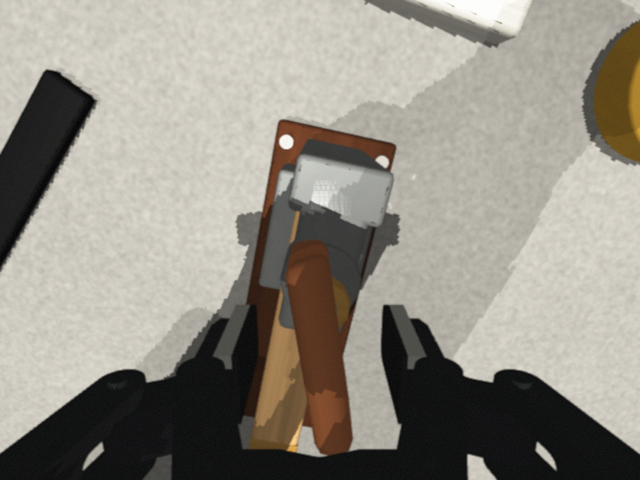

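```bash
python3 -m inch '[[0,0,-2,0,0,0,5],[0,0,-4,0,0,0,6],[0,0,-5,0,0,0,6],[0,0,-4,0,0,0,6],[0,0,0,0,0,0,6]]'; python3 -m inch '[[5,0,0,0,0,0,6],[5,0,0,0,0,0,6],[5,0,0,0,0,0,6],[0,0,0,0,0,0,6],[0,0,0,0,0,0,6]]'
python3 - <<'E'
from h import *
np.set_printoptions(precision=4,suppress=True)
p=cam('side');cv2.imwrite('pics/s14.png',cv2.resize(p['pixels'][200:340,300:460],None,fx=5,fy=4,interpolation=2)[:,:,::-1])
p=cam('scene','sc14.png');p=cam('wrist','w14.png')
s=get_state();print(s['tcp_pos'],s['clock'],s['wrist_force'])
E
```

```text
clock: 27.85
tcp_pos: [0.5878, 0.0104, 0.3566]
orientation: [0.002, 0.978, 0.208, 0.005]
wrist_force: [1.8, 1.1, 0.4]
finger_gap: 0.0601
clock: 28.35
tcp_pos: [0.7142, 0.0666, 0.3468]
orientation: [-0.0, 0.978, 0.208, -0.002]
wrist_force: [-0.5, 0.1, -0.2]
finger_gap: 0.0601
[0.7118 0.0659 0.3523] 28.5 [-0.2626 -0.9838  0.5435]
```

View pics/s14.png

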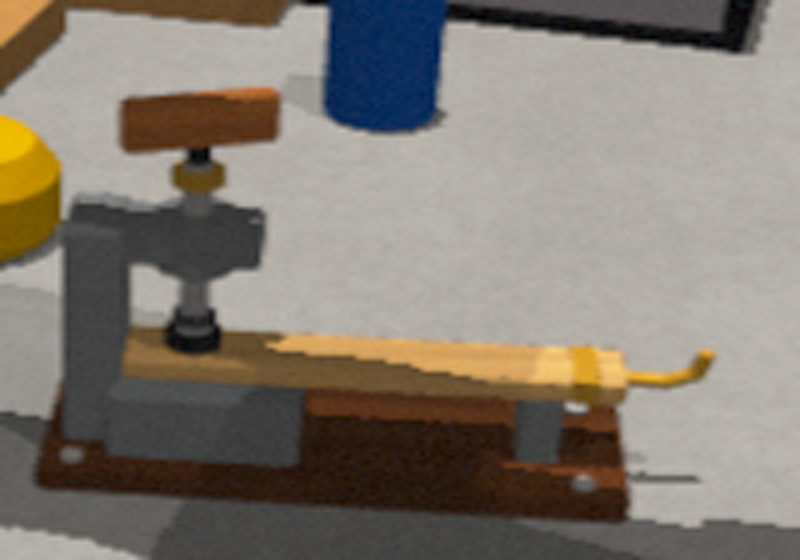

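View pics/sc14.png

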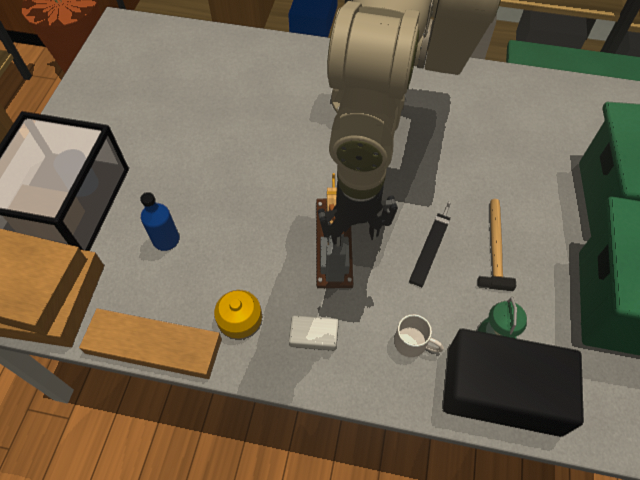

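View pics/w14.png

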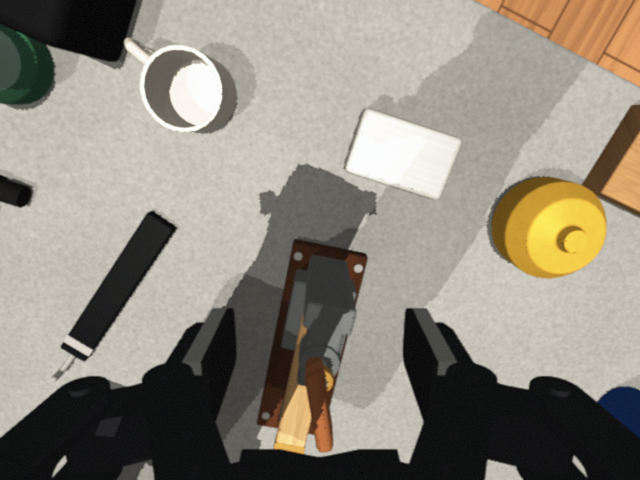

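```bash
python3 -m inch '[[0,0,0,0,0,0,6],[0,0,0,0,0,0,6],[0,0,0,0,0,0,6]]'; python3 -c "
from h import *
print(workorder.hand_in())"
```

```text
clock: 28.8
tcp_pos: [0.7123, 0.066, 0.3528]
orientation: [0.0, 0.978, 0.208, 0.001]
wrist_force: [-1.1, 0.4, 0.3]
finger_gap: 0.0596
the job is handed in; nothing more can be done
None
```

The bamboo arm is mounted in the clamp, the screw is snugged up, and the job was handed in at about 29 s of the 72 s allowed. The hand-in reports no verdict.

- **Placing:** I slid the arm in about 1.5 mm above the bed until it met the post, pressed it home with about 10 N, and let go.
    - **Home:** the far end of the bar lay about 4.5 mm inside the base plate's edge. Fully home should give 5 mm.
    - **Square and centred:** it read square to within about 0.1°, but 0.6 to 0.8 mm off centre. I left that uncorrected.
- **Tightening:** the free-turning torque left in the bush read about 0.15 N m. It began to rise near 2.5 rad of handle turn. I stopped at about 0.27 N m, which is 0.11 to 0.12 above free turning, against an aim of 0.1 and limits of 0.05 to 0.18. The readings are noisy by about 0.03 N m each, so I averaged 24 of them at the end.
- **Letting go:** the handle sprang back about as far as the bush should let it, and the screw held.
- **Last pictures:** they show the pad on the arm, the arm level against the post, the gripper clear, and the other things apparently where they were. I did not measure the arm's position again after tightening; that check was by eye only.

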